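Square a sample bar into the corner of the set-up table

TASK

Push the steel sample bar across the set-up table until its long side lies flat against the fence and one end butts against the end stop, ready for hardness testing. Only push it: do not pinch it between the fingers or pick it up. Leave the round test block, the spare anvil and the hex key where they are, and finish with the hand clear.

Things in the scene. Friction and masses are not known exactly. Their poses are not given: they have to be found in the camera images.
- plate: Set-up table: fixed steel plate 220 (x) by 360 (y) mm, top face 36 mm above the bench, T-slots along y at x = -70, 0, 70 mm. The fence, a steel strip 12 mm high, is bolted along its far side: flat front face at x = 50 mm looking to -x, y from -170 to 170 mm. Origin: centre of the underside, at bench level; x points to the fence, z up. Place and yaw (to 0.3 rad either way) vary.
- stop: End stop: fixed steel block clamped on the plate at its left or right end, 25 mm wide (y -12.5 to 12.5 mm), 12 mm high, from x = -15.5 to 48.5 mm, its nose at the fence; a nut over the origin, 22 mm wide, reaches 30 mm. Butt the bar against the flat side that looks to the middle of the plate. Origin: on the plate's top face under the nut; axes as the plate's.
- tbolt: A spare bolt and nut, 24 mm across and 24 mm high, fixed in the same (middle) T-slot near the end of the plate opposite the stop. Origin: on the plate's top face, on its axis.
- bar: Sample bar: loose plain steel, 40 mm (x) by 100 mm (y) by 16 mm high, about 0.5 kg, flat on the plate in front of the fence, turned up to 0.3 rad from it and clear of the stop. It slides with some 2 to 5 N of friction. Origin: centre of its underside; y along its length, z up. Either end may face the stop.
- test_block: A round polished steel hardness test block, 56 mm across and 12 mm high, loose on a near corner of the plate. Origin: centre of its underside.
- anvil: A spare dark steel spot anvil standing upside down, loose on the other near corner of the plate: flange 38 mm across and 13 mm high, with a stem 19 mm across reaching 42 mm. Origin: centre of its underside.
- hex_key: A black L-shaped hex key of 8 mm bar, 100 mm by 32 mm, lying loose on the bench to the left of the plate. Origin: middle of its long arm, at bench level.
There are look-alikes about, which are no part of the job. Several things have the shape of the bar; the one meant has the colours described above.

How it is judged:
By the outcome, as a careful person would: the job done as asked, in the order asked, and still so for the second after the job is handed in, with the robot touching nothing.
It also fails if it takes over 48 s, if anything falls off the work surface, if the arm or the gripper's body presses on something with over 40 N, if the wrist force passes 120 N, or if a joint passes its speed limit or range.

ROBOT

A 6-joint arm with a two-finger parallel gripper is mounted at the origin on the work surface. World frame = base frame: x ahead of the robot, y to its left, z up, the work surface at z = 0. Lengths are in m, angles in rad, forces in N, time in s.
With the tool pointing down it reaches from about 0.35 to 0.975 m from the base axis. Payload 4.9 kg.
Tool frame: the origin (TCP) lies at the very end of the fingers, on their centre line; the grasp point (between the pads) lies 19 mm behind it; z points along the fingers, y is the line along which they close (so a half turn about z gives the same grasp; the last joint's range is limited). The gripper opens to 85 mm and grips with 20 to 120 N. Pads are 22 mm wide; open, the fingers measure 114 mm over their backs; the gripper's body (76 mm by 85 mm) begins 54 mm behind the grasp point. The pads swing forward as they close: fully open they stand 13 mm farther back than shut.
Start: joints at [-1.345, 0.053, 1.613, -0, 1.476, -0.119], TCP at [0.211, -0.588, 0.231] pointing down, gripper open.
Joint ranges: [-3.01, 3.01], [-1.01, 2.22], [0.06, 2.58], [-1.02, 4.17], [0.09, 2.62], [-3.14, 3.14]. Speed limits (rad/s): [2.57, 2.57, 3.14, 3.14, 3.14, 3.14].

INTERFACE

Orientations are given as a rotation vector (axis times angle).
In Python, from station import * gives the robot as it stands.
- The arm moves only by the shell command python3 -m crank 'ROWS' [OPENING] [FORCE]. ROWS is JSON, a list of rows, each an object with "offset": the shift along the tool's x, y, z in m, a list of three; "twist": the turn, a rotation vector about the tool's x, y, z in degrees, a list of three. In form: [{"offset": [x, y, z], "twist": [rx, ry, rz]}, ...]. A call has 1 to 20 rows; each row is the pose to reach, as a shift and turn from the pose commanded when the call began, along the tool's axes at that moment; what a row does not reach only later rows make up. A row lasts 1/8 s, in which the tool goes at most 62.5 mm and 10.7 degrees, less where a joint would pass 70% of its speed; a pose out of reach is approached as far as the arm can. A call with a gripper value outside its range is refused whole. OPENING is the opening, from 0 (shut) to 1 (fully open), set as the call begins (- or left out, the last holds). The fingers move at their own pace and stop on an object; FORCE is the grip in N (left out, the last holds). Time passes only in rows, so rows that repeat a pose let the fingers close. It gives the time, the measured TCP pose, the force, the opening and the grip force at its end, in the units of the state.
- get_obs(): the state, without advancing time (a new reading comes with each control period).
- get_image(name): name is "scene" or "top"; returns the picture (480x640x3 uint8, red, green, blue); there is no depth.
- get_calibration(name): a dict with "intrinsics" (3x3 intrinsics, pixels), "world_from_camera" (4x4, takes a point from camera to world coordinates). Camera axes: x right, y up, looking along -z (the intrinsics and any distortion apply to the point x, -y, -z); pixel columns grow to the right and rows downward; lengths in m; the calibration is good to about 2 mm. A picture is of the moment at which its call begins. get_calibration takes no time and is no camera call.
- finish_job(): hands the job in; it is judged then, once.
Trained networks look in the newest picture that a camera, given by its name, has taken for a name from the list of things; names that differ only in an ending like _2 or _b are one class to them, and where a whole thing is asked for, a point or a joint stands for the part that bears it (a point fixed in the world has none). Each returns a list of dicts, best first, with "confidence" (0 to 1); they miss things now and then, are a little off and sometimes report something else, mostly with a low value. They report only what shows in the picture. A call takes as long as a camera call. They do not tell look-alikes from the thing itself.
- cut_out(query, camera): "region" (480x640 bool, what is visible of it) and "rect" ([centre column, centre row, width, height] in pixels, round what is visible of it).
The state is a dict: "t": time; "q": joint angles; "dq": joint speeds; "effort": joint torques, N m; "tool_pos": TCP position; "tool_rot": TCP orientation; "contact_force": force on the tool from outside, world axes, zero at the start; "wrist_torque": the same for the moment, N m; "opening": finger opening in m; "grip_force": force on a finger pad.
Only numpy, scipy, OpenCV 4.12 (cv2) and the standard library are available. Lean on these libraries where they do the work, as an engineer would, in place of code of your own. Each camera call takes 0.05 s, during which the arm holds its last target. There are 200 camera calls.

## Working session

There is one attempt and no reset: what is moved stays moved. The work goes in short steps, Python scripts to look and compute and a shell command to move; the robot and the scene stay as the last step left them, time stands still between calls to the robot, and variables do not carry over. Pictures are saved under pics/ and viewed, at most 10 in all, crops included, and the job is handed in when it is done.

```bash
mkdir -p pics; ls
python3 - <<'E'
from station import *
import cv2,numpy as np
for n in("scene","top"):
    im=get_image(n); cv2.imwrite(f"pics/{n}0.png",im[:,:,::-1])
    c=get_calibration(n); print(n,np.round(c["intrinsics"],1).tolist(),np.round(c["world_from_camera"],3).tolist(),[k for k in c])
    for q in("plate","stop","tbolt","bar","test_block","anvil"):
        for d in cut_out(q,n)[:4]: print(n,q,round(d["confidence"],2),np.round(d["rect"]).tolist(),int(d["region"].sum()))
o=get_obs();print(o["t"],o["tool_pos"],o["tool_rot"],o["contact_force"])
E
```

```text
pics
scene [[606.9, 0.0, 321.7], [0.0, 606.9, 245.4], [0.0, 0.0, 1.0]] [[-0.702, -0.612, 0.364, 0.94], [0.712, -0.607, 0.354, 0.417], [0.005, 0.508, 0.862, 0.909], [0.0, 0.0, 0.0, 1.0]] ['intrinsics', 'world_from_camera']
scene stop 0.68 [344.0, 270.0, 40.0, 32.0] 621
scene tbolt 0.51 [239.0, 176.0, 20.0, 19.0] 172
scene bar 0.98 [359.0, 148.0, 57.0, 24.0] 1152
scene bar 0.95 [167.0, 275.0, 43.0, 61.0] 1489
scene bar 0.9 [251.0, 356.0, 53.0, 68.0] 1781
scene bar 0.74 [420.0, 191.0, 40.0, 52.0] 1135
scene test_block 0.82 [260.0, 152.0, 31.0, 27.0] 662
scene anvil 0.79 [387.0, 240.0, 25.0, 29.0] 477
scene anvil 0.18 [239.0, 175.0, 16.0, 15.0] 152
top [[505.7, 0.0, 318.9], [0.0, 505.7, 237.3], [0.0, 0.0, 1.0]] [[0.001, 0.979, -0.204, 0.413], [-1.0, -0.0, -0.006, 0.079], [-0.006, 0.204, 0.979, 0.786], [0.0, 0.0, 0.0, 1.0]] ['intrinsics', 'world_from_camera']
top plate 0.73 [384.0, 237.0, 251.0, 158.0] 29939
top stop 0.95 [290.0, 228.0, 16.0, 46.0] 765
top tbolt 0.7 [472.0, 232.0, 16.0, 16.0] 199
top bar 0.91 [410.0, 382.0, 65.0, 68.0] 2012
top bar 0.63 [429.0, 116.0, 52.0, 66.0] 1671
top bar 0.62 [383.0, 242.0, 63.0, 36.0] 1858
top bar 0.6 [302.0, 115.0, 38.0, 59.0] 1493
top test_block 0.63 [486.0, 276.0, 35.0, 40.0] 1169
top anvil 0.89 [285.0, 289.0, 25.0, 23.0] 483
0.7 [ 0.21122191 -0.58820044  0.23133306] [3.09504105e+00 5.38810031e-01 2.44174717e-06] [ 0.98335346 -0.22748692 -0.51078108]
```

View pics/top0.png

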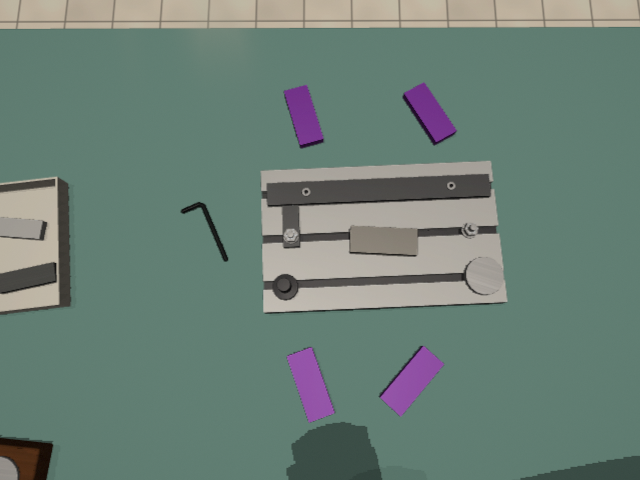

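View pics/scene0.png

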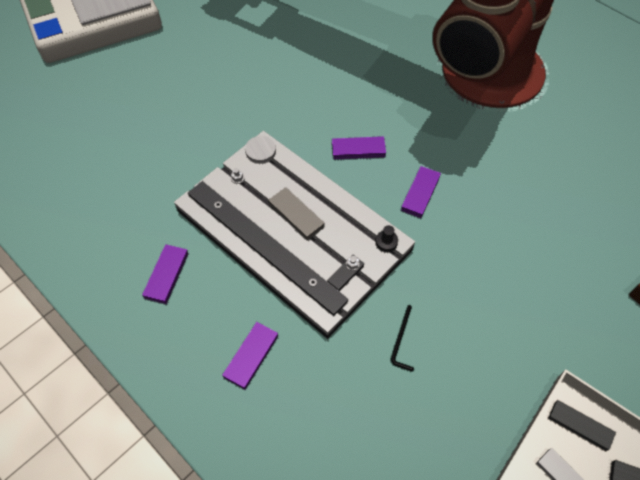

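The top view shows the steel bar at (384,240) on the plate. The stop is left of it at (291,228), the fence along row 190, the spare bolt at (471,230), the anvil at (285,287) and the test block at (485,276). The purple bars are look-alikes.

```bash
cat > h.py <<'E'
from station import *
import cv2,numpy as np
def ray(px,z,n="top"):
    c=get_calibration(n);K=c["intrinsics"];T=c["world_from_camera"]
    p=np.c_[np.array(px,float).reshape(-1,2),np.ones(len(np.array(px).reshape(-1,2)))]@np.linalg.inv(K).T
    d=(p*[1,-1,-1])@T[:3,:3].T;o=T[:3,3]
    return (o+d*((z-o[2])/d[:,2])[:,None])[:,:2]
def rect(reg,z,n="top"):
    cs,_=cv2.findContours(reg.astype(np.uint8),0,2);c=max(cs,key=cv2.contourArea)[:,0]
    (cx,cy),(w,h),a=cv2.minAreaRect((ray(c,z,n)*1000).astype(np.float32))
    if w>h: a-=90;w,h=h,w   # a: angle of long axis from y
    a=(a+90)%180-90
    return np.array([cx,cy,w,h,a])
def bar(n):
    get_image(n)
    e={"top":(.55,0)}
    out=[rect(d["region"],.052,n) for d in cut_out("bar",n)]
    return [o.round(1) for o in out]
E
python3 - <<'E'
from h import *
for n in("top","scene"):
    print(n,"bars",*bar(n),sep="\n")
    for q,z in(("plate",.036),("stop",.048),("tbolt",.06),("test_block",.048),("anvil",.049)):
        for d in cut_out(q,n)[:1]: print(q,rect(d["region"],z,n).round(1))
# hand-picked from picture (top): plate corners, fence front edge top, stop right side top
print(ray([[262,171],[491,162],[506,301],[264,312]],.036).round(3).tolist())
print("fence front top edge",ray([[268,205],[490,194]],.048).round(3).tolist())
print("bar",ray([[351,226],[418,227],[417,254],[350,253]],.052).round(3).tolist())
im=get_image("top")[150:325,250:515]
cv2.imwrite("pics/c1.png",cv2.resize(im,None,fx=3,fy=3,interpolation=cv2.INTER_CUBIC)[:,:,::-1])
E
```

```text
top
bars
[763.  -86.5  44.9  98.8 -60.4]
[355.8  96.8  38.4  94.7 -70.3]
[360.9 -45.2  42.7  96.   48.2]
[560.1 -10.8  42.4 100.5  -2.8]
[759.5 109.   41.6 102.6 -74. ]
plate [572.5  -8.4 223.1 362.    2.7]
stop [583.1 126.8  27.5  67.  -86.6]
tbolt [ 574.7 -136.5   21.1   24.    -0. ]
test_block [ 509.1 -157.2   55.2   56.9   -3.3]
anvil [492.8 134.1  36.6  36.6 -89.4]
scene
bars
[562.9 -10.6  45.5 106.4  -2.9]
[789.8 -75.9  43.8 100.4 -60.2]
[784.9 122.5  43.7 100.4 -73.7]
[383.9 -31.7  49.6  97.4  47.9]
[379.6 109.9  40.9 106.8 -69.6]
plate [576.9  -6.8 230.3 369.1   2.4]
stop [583.9 125.7  27.6  65.9 -87.1]
tbolt [ 583.8 -135.2   20.9   33.1  -41.6]
test_block [ 510.7 -158.2   54.9   61.7  -27.3]
anvil [491.4 133.4  36.6  46.6 -87.3]
[[0.674, 0.173], [0.689, -0.184], [0.473, -0.192], [0.457, 0.165]]
fence front top edge [[0.616, 0.161], [0.633, -0.175]]
bar [[0.583, 0.036], [0.581, -0.063], [0.54, -0.06], [0.542, 0.038]]
```

View pics/c1.png

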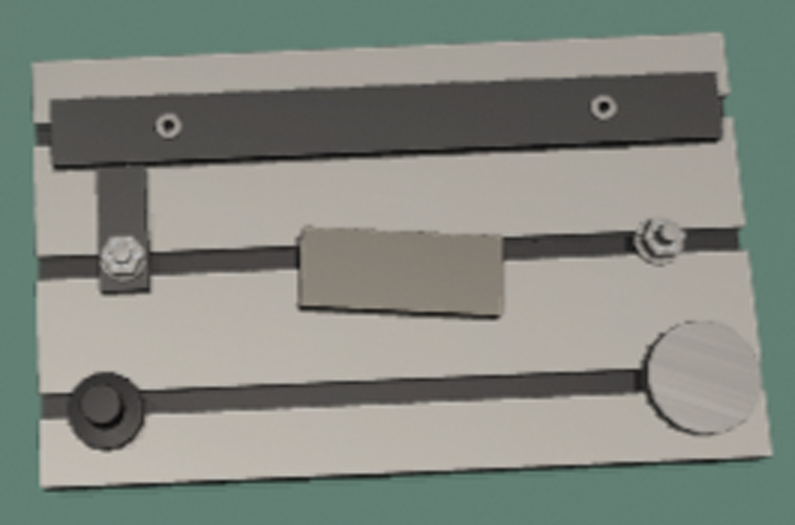

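Plate centre is about (573, -8.5) mm with yaw about +2.6°. In plate axes the bar is at (-12, -2), turned about -5.4°, and its target is (30, 72). I'll go behind the bar with the fingers partly open, so both tips push its long side.

```bash
python3 -m crank '[{"offset":[0.235,-0.22,0.0],"twist":[0,0,8.5]},{"offset":[0.235,-0.22,0.0],"twist":[0,0,8.5]},{"offset":[0.235,-0.22,0.0],"twist":[0,0,8.5]},{"offset":[0.235,-0.22,0.0],"twist":[0,0,8.5]},{"offset":[0.471,-0.441,0.05],"twist":[0,0,17.15]},{"offset":[0.471,-0.441,0.05],"twist":[0,0,17.15]},{"offset":[0.471,-0.441,0.1],"twist":[0,0,17.15]},{"offset":[0.471,-0.441,0.1],"twist":[0,0,17.15]},{"offset":[0.471,-0.441,0.1],"twist":[0,0,17.15]},{"offset":[0.471,-0.441,0.1],"twist":[0,0,17.15]},{"offset":[0.471,-0.441,0.1],"twist":[0,0,17.15]},{"offset":[0.471,-0.441,0.1],"twist":[0,0,17.15]},{"offset":[0.471,-0.441,0.1],"twist":[0,0,17.15]}]' 0.55
python3 -c "
from station import *
o=get_obs();print(o)"
```

```text
t: 3.08
tool_pos: [0.5055, -0.0144, 0.1316]
tool_rot: [3.14, 0.071, 0.0]
contact_force: [-0.1, -0.5, 0.5]
opening: 0.047
grip_force: 0.0
{'t': 3.075, 'q': array([-1.75475003e-01, -1.53286981e-01,  1.98231344e+00, -4.05386862e-04,
        1.31225032e+00,  1.34993989e+00]), 'dq': array([-0.02048177, -0.00978666, -0.00145236,  0.00267619, -0.00086251,
        0.00122045]), 'effort': array([ 7.14340936e-01, -2.77686453e+01, -3.47489583e+01,  3.16950562e-02,
        4.22541780e-03,  2.20892889e-04]), 'tool_pos': array([ 0.5054742 , -0.01437386,  0.13162336]), 'tool_rot': array([3.14033389e+00, 7.14313847e-02, 3.65205585e-04]), 'contact_force': array([-0.1270149 , -0.54624694,  0.53655607]), 'wrist_torque': array([0.07829627, 0.0150476 , 0.07082017]), 'grip_force': 0.0, 'opening': 0.04696337672608085}
```

```bash
python3 -m crank '[{"offset":[0,0,0.05],"twist":[0,0,0]},{"offset":[0,0,0.085],"twist":[0,0,0]},{"offset":[0,0,0.093],"twist":[0,0,0]},{"offset":[0,0,0.093],"twist":[0,0,0]},{"offset":[0.012,0,0.093],"twist":[0,0,0]},{"offset":[0.02,0,0.093],"twist":[0,0,0]},{"offset":[0.028,0,0.093],"twist":[0,0,0]},{"offset":[0.035,0,0.093],"twist":[0,0,0]},{"offset":[0.042,0,0.093],"twist":[0,0,0]},{"offset":[0.048,0,0.093],"twist":[0,0,0]},{"offset":[0.054,0,0.093],"twist":[0,0,0]},{"offset":[0.058,0,0.093],"twist":[0,0,0]},{"offset":[0.061,0,0.093],"twist":[0,0,0]},{"offset":[0.061,0,0.093],"twist":[0,0,0]}]'
python3 - <<'E'
from h import *
im=get_image("top");cv2.imwrite("pics/c2.png",cv2.resize(im[150:325,250:515],None,fx=3,fy=3,interpolation=cv2.INTER_CUBIC)[:,:,::-1])
E
```

```text
t: 4.82
tool_pos: [0.5665, -0.011, 0.0383]
tool_rot: [-3.14, -0.072, 0.001]
contact_force: [-3.5, 0.2, 1.9]
opening: 0.0469
grip_force: 1.7
```

View pics/c2.png

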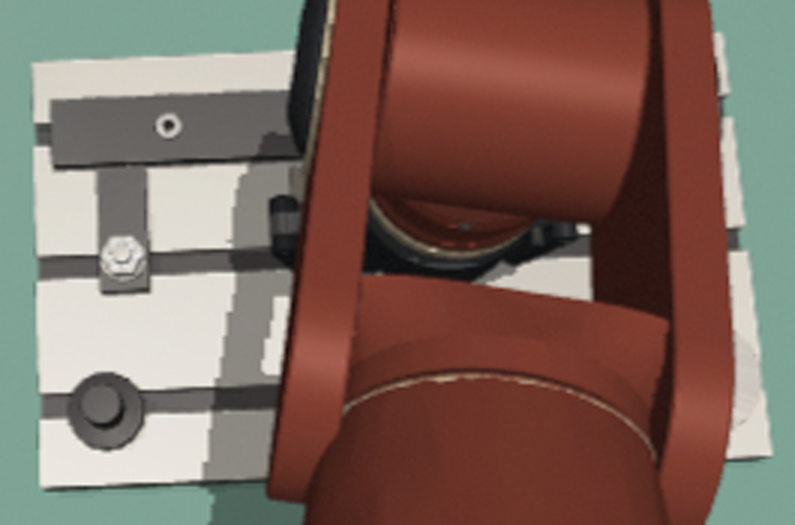

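The arm hides the bar from the top camera; the force of 3.5 N matches sliding friction. I'll continue until the force rises at the fence.

```bash
python3 -m crank '[{"offset":[0.003,0,0],"twist":[0,0,0]},{"offset":[0.005,0,0],"twist":[0,0,0]},{"offset":[0.006,0,0],"twist":[0,0,0]},{"offset":[0.006,0,0],"twist":[0,0,0]}]'
python3 -m crank '[{"offset":[0.001,0,0],"twist":[0,0,0]},{"offset":[0.001,0,0],"twist":[0,0,0]}]'
```

```text
t: 5.38
tool_pos: [0.5723, -0.0108, 0.0382]
tool_rot: [-3.141, -0.072, 0.0]
contact_force: [-4.6, 0.6, 2.4]
opening: 0.0465
grip_force: 2.1
t: 5.62
tool_pos: [0.5724, -0.0108, 0.0382]
tool_rot: [-3.141, -0.072, 0.004]
contact_force: [-7.6, -0.5, 4.7]
opening: 0.0471
grip_force: 4.0
```

```bash
python3 -m crank '[{"offset":[0.0015,0,0],"twist":[0,0,0]},{"offset":[0.0015,0,0],"twist":[0,0,0]},{"offset":[0.0015,0,0],"twist":[0,0,0]}]'
python3 - <<'E'
from h import *
im=get_image("scene");cv2.imwrite("pics/s2.png",cv2.resize(im[120:345,165:425],None,fx=2.6,fy=2.6,interpolation=cv2.INTER_CUBIC)[:,:,::-1])
E
```

```text
t: 6.0
tool_pos: [0.5725, -0.0108, 0.0381]
tool_rot: [-3.141, -0.071, 0.01]
contact_force: [-13.6, -0.7, 9.4]
opening: 0.0467
grip_force: 6.7
```

View pics/s2.png

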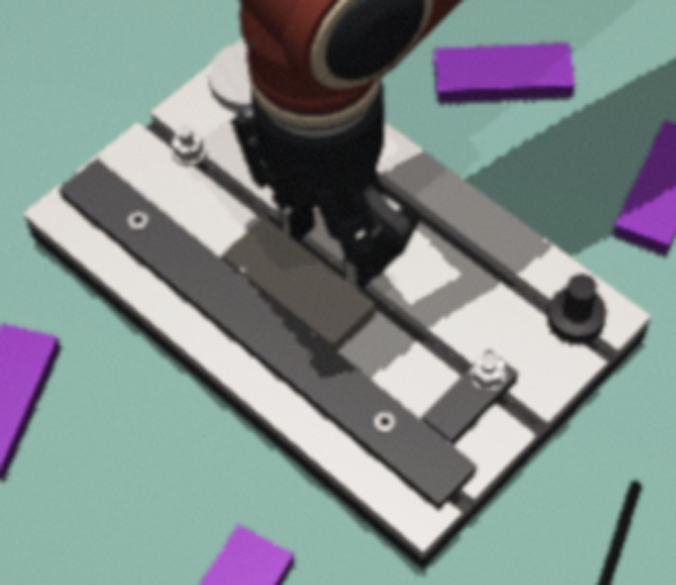

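The picture shows the bar's long side flat against the fence: its far edge at (225,255)-(335,345) in the crop runs along the fence face. Next I back off, lift, shut the fingers and come down beyond the bar's far end.

```bash
python3 -m crank '[{"offset":[-0.02,0,0],"twist":[0,0,0]},{"offset":[-0.02,0,-0.06],"twist":[0,0,0]},{"offset":[-0.02,0,-0.06],"twist":[0,0,0]}]' && python3 -m crank '[{"offset":[0,0.05,0],"twist":[0,0,0]},{"offset":[0.0465,0.085,0],"twist":[0,0,0]},{"offset":[0.0465,0.085,0],"twist":[0,0,0]},{"offset":[0.0465,0.085,0],"twist":[0,0,0]}]' 0 && python3 -m crank '[{"offset":[0,0,0.04],"twist":[0,0,0]},{"offset":[0,0,0.057],"twist":[0,0,0]},{"offset":[0,0,0.057],"twist":[0,0,0]},{"offset":[0,-0.01,0.057],"twist":[0,0,0]},{"offset":[0,-0.02,0.057],"twist":[0,0,0]},{"offset":[0,-0.028,0.057],"twist":[0,0,0]},{"offset":[0,-0.034,0.057],"twist":[0,0,0]},{"offset":[0,-0.04,0.057],"twist":[0,0,0]}]'
```

```text
t: 6.42
tool_pos: [0.5599, -0.0124, 0.1044]
tool_rot: [3.139, 0.071, 0.022]
contact_force: [0.9, -0.5, 0.7]
opening: 0.0472
grip_force: 0.0
t: 6.92
tool_pos: [0.6053, -0.0944, 0.0976]
tool_rot: [-3.14, -0.071, -0.0]
contact_force: [0.2, 0.3, -0.1]
opening: -0.0001
grip_force: 0.0
t: 7.92
tool_pos: [0.6044, -0.0552, 0.0426]
tool_rot: [3.139, 0.072, 0.004]
contact_force: [-0.2, -5.5, 4.4]
opening: -0.0
grip_force: 3.2
```

```bash
python3 -m crank '[{"offset":[0,-0.008,0],"twist":[0,0,0]},{"offset":[0,-0.016,0],"twist":[0,0,0]},{"offset":[0,-0.024,0],"twist":[0,0,0]},{"offset":[0,-0.031,0],"twist":[0,0,0]},{"offset":[0,-0.037,0],"twist":[0,0,0]},{"offset":[0,-0.042,0],"twist":[0,0,0]},{"offset":[0,-0.044,0],"twist":[0,0,0]},{"offset":[0,-0.044,0],"twist":[0,0,0]}]'
python3 - <<'E'
from h import *
im=get_image("scene");cv2.imwrite("pics/s3.png",cv2.resize(im[120:345,165:425],None,fx=2.6,fy=2.6,interpolation=cv2.INTER_CUBIC)[:,:,::-1])
E
```

```text
t: 8.93
tool_pos: [0.6024, -0.0111, 0.0426]
tool_rot: [3.139, 0.071, 0.003]
contact_force: [0.2, -4.9, 5.0]
opening: -0.0001
grip_force: 3.1
```

View pics/s3.png

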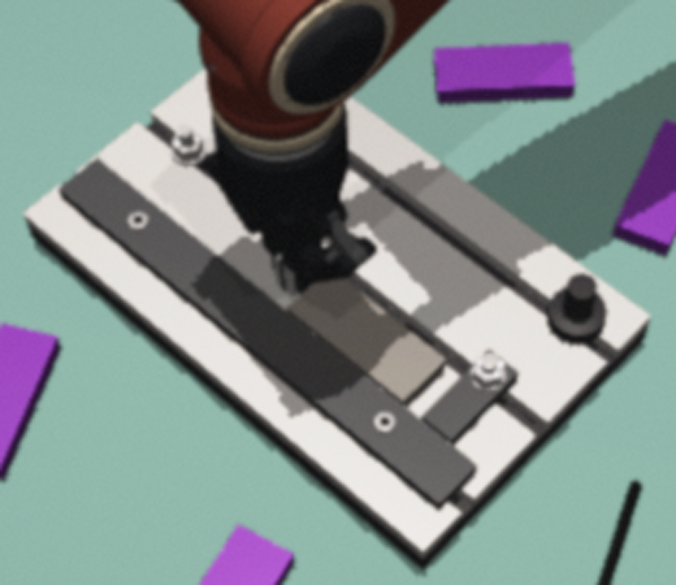

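The bar slides along the fence. Its end at (405,400)-(443,365) in the crop is about 1 cm short of the stop's side at (425,412)-(470,375).

```bash
python3 -m crank '[{"offset":[0,-0.004,0],"twist":[0,0,0]},{"offset":[0,-0.008,0],"twist":[0,0,0]},{"offset":[0,-0.009,0],"twist":[0,0,0]},{"offset":[0,-0.009,0],"twist":[0,0,0]}]'
python3 -m crank '[{"offset":[0,-0.002,0],"twist":[0,0,0]},{"offset":[0,-0.004,0],"twist":[0,0,0]},{"offset":[0,-0.004,0],"twist":[0,0,0]}]'
python3 -m crank '[{"offset":[0,-0.001,0],"twist":[0,0,0]},{"offset":[0,-0.002,0],"twist":[0,0,0]},{"offset":[0,-0.002,0],"twist":[0,0,0]}]'
```

```text
t: 9.48
tool_pos: [0.602, -0.0024, 0.0425]
tool_rot: [3.139, 0.071, 0.003]
contact_force: [0.6, -6.5, 6.4]
opening: 0.0
grip_force: 3.7
t: 9.85
tool_pos: [0.6019, 0.0016, 0.0425]
tool_rot: [3.139, 0.071, 0.003]
contact_force: [0.3, -6.6, 5.9]
opening: 0.0003
grip_force: 3.7
t: 10.22
tool_pos: [0.6019, 0.0025, 0.0426]
tool_rot: [3.137, 0.071, 0.004]
contact_force: [0.2, -9.1, 4.4]
opening: 0.0001
grip_force: 5.3
```

```bash
python3 -m crank '[{"offset":[0,-0.001,0],"twist":[0,0,0]},{"offset":[0,-0.002,0],"twist":[0,0,0]},{"offset":[0,-0.002,0],"twist":[0,0,0]}]'
python3 - <<'E'
from h import *
im=get_image("scene");cv2.imwrite("pics/s4.png",cv2.resize(im[205:325,255:395],None,fx=5,fy=5,interpolation=cv2.INTER_CUBIC)[:,:,::-1])
E
```

```text
t: 10.6
tool_pos: [0.6018, 0.0028, 0.0426]
tool_rot: [3.134, 0.072, 0.003]
contact_force: [0.1, -14.3, 5.3]
opening: 0.0002
grip_force: 7.8
```

View pics/s4.png

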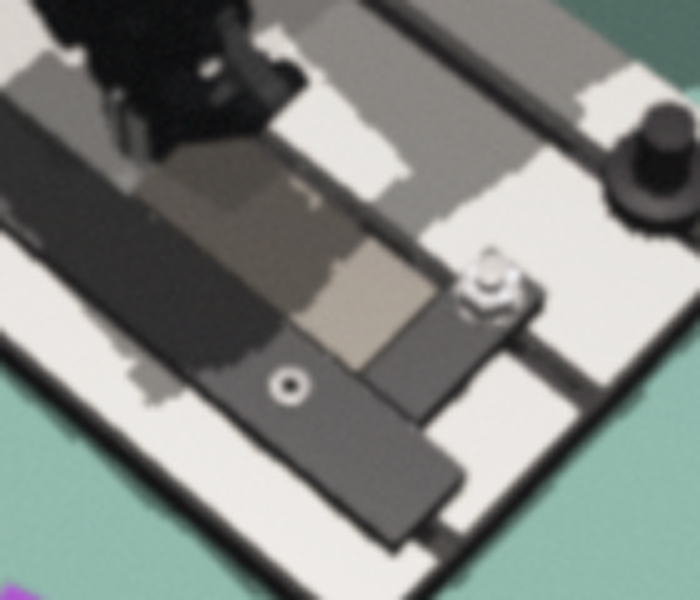

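The bar now butts against the stop's side at (360,370)-(440,295) in the crop. I'll back off, then give the long side one more two-finger press so it sits square on the fence.

```bash
python3 -m crank '[{"offset":[0,0.01,0],"twist":[0,0,0]},{"offset":[0,0.02,0],"twist":[0,0,0]},{"offset":[0,0.02,-0.06],"twist":[0,0,0]},{"offset":[0,0.02,-0.07],"twist":[0,0,0]},{"offset":[0,0.02,-0.07],"twist":[0,0,0]}]' && python3 -m crank '[{"offset":[-0.04,-0.03,0],"twist":[0,0,0]},{"offset":[-0.056,-0.078,0],"twist":[0,0,0]},{"offset":[-0.056,-0.078,0],"twist":[0,0,0]},{"offset":[-0.056,-0.078,0],"twist":[0,0,0]}]' 0.55 && python3 -m crank '[{"offset":[0,0,0.05],"twist":[0,0,0]},{"offset":[0,0,0.073],"twist":[0,0,0]},{"offset":[0,0,0.073],"twist":[0,0,0]},{"offset":[0.01,0,0.073],"twist":[0,0,0]},{"offset":[0.018,0,0.073],"twist":[0,0,0]},{"offset":[0.024,0,0.073],"twist":[0,0,0]},{"offset":[0.026,0,0.073],"twist":[0,0,0]},{"offset":[0.028,0,0.073],"twist":[0,0,0]},{"offset":[0.029,0,0.073],"twist":[0,0,0]},{"offset":[0.029,0,0.073],"twist":[0,0,0]}]'
```

```text
t: 11.28
tool_pos: [0.6019, -0.0133, 0.1119]
tool_rot: [-3.14, -0.072, -0.002]
contact_force: [0.0, 0.8, -0.7]
opening: 0.0
grip_force: 0.0
t: 11.78
tool_pos: [0.5413, 0.0618, 0.1098]
tool_rot: [3.141, 0.072, -0.004]
contact_force: [0.4, -0.5, -0.1]
opening: 0.0475
grip_force: 0.0
t: 13.02
tool_pos: [0.5693, 0.063, 0.0382]
tool_rot: [3.14, 0.071, -0.007]
contact_force: [-6.5, -0.7, 5.7]
opening: 0.0465
grip_force: 3.5
```

```bash
python3 -m crank '[{"offset":[0.002,0,0],"twist":[0,0,0]},{"offset":[0.002,0,0],"twist":[0,0,0]},{"offset":[0.002,0,0],"twist":[0,0,0]}]' && python3 -m crank '[{"offset":[-0.01,0,0],"twist":[0,0,0]},{"offset":[-0.022,0,0],"twist":[0,0,0]},{"offset":[-0.022,0,-0.06],"twist":[0,0,0]},{"offset":[-0.022,0,-0.12],"twist":[0,0,0]},{"offset":[-0.022,0.06,-0.15],"twist":[0,0,0]},{"offset":[-0.022,0.12,-0.15],"twist":[0,0,0]},{"offset":[-0.06,0.18,-0.15],"twist":[0,0,0]},{"offset":[-0.1,0.24,-0.15],"twist":[0,0,0]},{"offset":[-0.14,0.30,-0.15],"twist":[0,0,0]},{"offset":[-0.14,0.36,-0.15],"twist":[0,0,0]},{"offset":[-0.14,0.40,-0.15],"twist":[0,0,0]},{"offset":[-0.14,0.40,-0.15],"twist":[0,0,0]},{"offset":[-0.14,0.40,-0.15],"twist":[0,0,0]}]'
python3 - <<'E'
from h import *
im=get_image("top");print([b for b in bar("top")])
for q,z in(("test_block",.048),("anvil",.049)): print(q,[rect(d["region"],z).round(1) for d in cut_out(q,"top")[:1]])
cv2.imwrite("pics/c5.png",cv2.resize(im[150:325,250:515],None,fx=3,fy=3,interpolation=cv2.INTER_CUBIC)[:,:,::-1])
E
```

```text
t: 13.4
tool_pos: [0.5693, 0.063, 0.0381]
tool_rot: [3.14, 0.072, -0.016]
contact_force: [-14.2, -1.3, 12.0]
opening: 0.0473
grip_force: 7.1
t: 15.02
tool_pos: [0.451, -0.3423, 0.1878]
tool_rot: [-3.14, -0.071, 0.0]
contact_force: [0.3, 0.7, 0.2]
opening: 0.0468
grip_force: 0.0
[array([361.5, -44.4,  41.8,  95.3,  49.1]), array([598.8,  64.6,  45.3, 101.3,   2.4]), array([355.9,  96.6,  38.8,  95.2, -70.4]), array([763.4, -87. ,  44.5,  99.7, -59.8]), array([759. , 108.7,  39.6, 101.5, -73.2])]
test_block [array([ 509.2, -157.3,   54.5,   57.9,   -0. ])]
anvil []
```

View pics/c5.png

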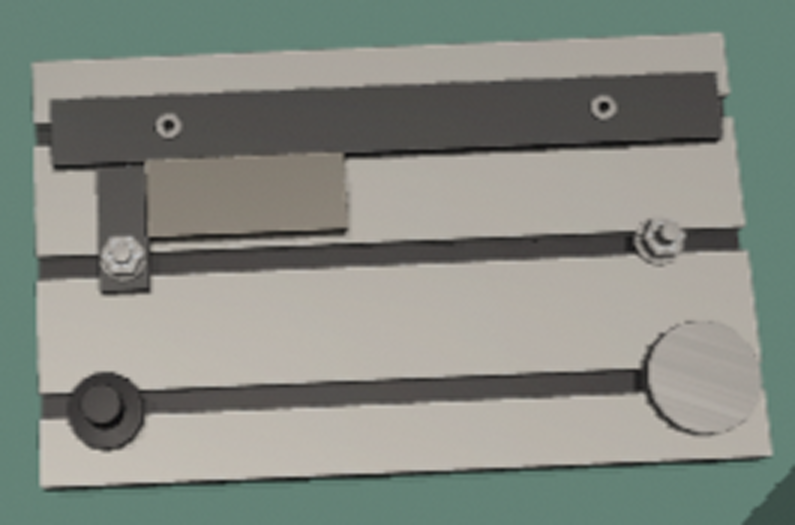

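The bar lies flat on the fence and butts the stop (corner at (148,160) in the crop). The anvil and test block are where they were, and the hand is clear.

```bash
python3 -c "
from station import *
print(finish_job())"
```

```text
the job is handed in; nothing more can be done
None
```

I pushed the steel bar flat against the fence and butted it against the end stop, left the other items alone, moved the hand clear, and handed the job in at about 15 s.

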